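Find and press the hidden hatch catch of an electrical enclosure

TASK

The grey electrical enclosure on the packing bench has four look-alike round recesses in its top panel; one of them is the hidden push catch of the hatch, the other three are dead blanks. Feel them with the fingertips, find the one that gives, push it fully home so that the hatch stands ajar, then move the hand clear. Do not press or pry at the hatch itself, and leave the brass gland, round junction box, carton and screwdriver where they are.

Things in the scene. Friction and masses are not known exactly. Their poses are not given: they have to be found in the camera images.
- enclosure: Grey sheet-metal electrical enclosure lying on its back, screwed to the bench (cannot move); 250 (x) x 340 (y) x 110 (z) mm. Origin: centre of its underside; z up; its flat top panel is 110 mm above the origin and level. The four recesses lie in a row along its y, 68 mm to the -x side of the centre; the hatch lies on the +x side.
- recess0 (a point): Centre of the first round recess, at the height of the panel's top face, at y = -105 mm in the enclosure's frame. All four recesses look and measure alike: a hole 53 mm across with a darker grey disc 50 mm across whose top lies 2.5 mm below the panel. A blank's disc is rigid; one recess, unseen and changing from start to start, holds the live catch.
- recess1 (a point): The same for the second recess, at y = -35 mm in the enclosure's frame.
- recess2 (a point): The same for the third recess, at y = 35 mm in the enclosure's frame.
- recess3 (a point): The same for the fourth recess, at y = 105 mm in the enclosure's frame.
- catch (a joint): How far the live catch's disc is pushed in, in m: 0 untouched, 0.008 fully home. It slides straight down under a steady push of about 3 N, meets a hard stop after 8 mm and stays where it is left (no spring back).
- hatch: Dark grey hatch plate with a yellow patch, 89 (x) x 167 (y) x 4 mm, flush in the panel. Origin: on its hinge, the middle of its near edge (towards the recesses), 77 mm from the line of the recesses; x points across it to the far edge, z is its outward normal (up when shut). It is geared to the catch: as the catch goes in, the far edge rises, to 0.35 rad (about 30 mm) with the catch home.
- gland: Loose brass cable gland, 32 mm across, 40 mm tall, standing on the panel beside the hatch's left (+y) end. Origin: centre of its underside.
- round_box: Loose grey round junction box, 96 mm across, 58 mm tall, with two conduit stubs (140 mm over both, along its x), on the bench on the enclosure's +y side. Origin: centre of its underside.
- carton: Loose cardboard carton 120 x 90 x 80 mm on the bench on the enclosure's -y side. Origin: centre of its underside.
- screwdriver: Loose screwdriver lying on the bench between the robot and the enclosure's -y side, to the right. Origin: under its middle.

How it is judged:
By the outcome, as a careful person would: the job done as asked, in the order asked, and still so for the second after the job is handed in, with the robot touching nothing.
It also fails if it takes over 48 s, if anything falls off the work surface, if the arm or the gripper's body presses on something with over 40 N, if the wrist force passes 120 N, or if a joint passes its speed limit or range.

ROBOT

A 6-joint arm with a two-finger parallel gripper is mounted at the origin on the work surface. World frame = base frame: x ahead of the robot, y to its left, z up, the work surface at z = 0. Lengths are in m, angles in rad, forces in N, time in s.
With the tool pointing down it reaches from about 0.275 to 0.725 m from the base axis. Payload 15.9 kg.
Tool frame: the origin (TCP) lies midway between the tips of the shut fingers; the grasp point (between the pads) lies bot.grip_point_offset behind it (bot.grip_point_offset is the distance from the TCP to the grasp point, in m); z points along the fingers, y is the line along which they close (so a half turn about z gives the same grasp; the last joint's range is limited). The gripper opens to 85 mm and grips with 20 to 120 N. Pads are 22 mm wide; open, the fingers measure 114 mm over their backs; the gripper's body (76 mm by 85 mm) begins 54 mm behind the grasp point. The pads swing forward as they close: fully open they stand 13 mm farther back than shut.
Start: joints at [-1.292, 0.213, -0.034, 1.323, 0, 1.571], TCP at [0.138, -0.481, 0.209] pointing down, gripper open.
Joint ranges: [-2.98, 2.98], [-0.74, 1.72], [-1.14, 1.35], [-2.1, 2.04], [-1.57, 1.44], [-3.14, 3.14]. Speed limits (rad/s): [1.89, 1.89, 2.39, 2.57, 3.14, 3.14].

INTERFACE

Orientations are given as a 3x3 rotation matrix whose columns are the frame's x, y, z axes.
In Python, from cell import bot gives the robot as it stands. Calls block until the motion is done:
- bot.move_pose(position, orientation): joint-space move of the TCP to a pose.
- bot.move_linear(position, rotation=None, feed=0.15, guard=None): straight line of the TCP; rotation=None keeps the orientation; feed is the mean speed in m/s. With guard (N) it stops when the force on the tool has changed by that much, and returns True; else False.
- bot.move_j(angles): joint-space move.
- bot.grip(opening, f_grip=None): finger opening in m; f_grip is the grip in N (None keeps the last); returns when the fingers have stopped.
- bot.wait(seconds).
- bot.ik(position, orientation): joint angles nearest the present ones, or None.
- bot.get_image(name): name is "side" or "top" or "wrist"; returns a dict with "pixels" (420x560x3 uint8, red, green, blue), "range_z" (420x560 float32, m along the optical axis (not along the pixel's ray), 0 where there is no reading), "fov_y" (degrees; the focal length in pixels is half the picture's height over the tangent of half this angle, whatever the lens; pixels are square), "cx", "cy" (the principal point, pixels), "D" ([k1, k2, p1, p2, k3] as OpenCV has them; the pictures are not rectified), "extrinsics" (4x4, takes a point from camera to world coordinates); the wrist camera has in their place "mount" (4x4, takes a point from camera to tool coordinates, whose origin is the TCP and whose axes are the flange's). Camera axes: x right, y down, z forward; pixel columns grow to the right and rows downward; lengths in m; the calibration is good to about 2 mm. A picture is of the moment at which its call begins: read the wrist's pose just before it.
A pose or a line that the arm cannot do raises bot.PlanningError and nothing moves.
- bot.close_job(): hands the job in; it is judged then, once.
Readings, each from a call of its own:
- bot.current_time(): time.
- bot.current_joints(): joint angles.
- bot.current_joint_velocities(): joint speeds.
- bot.current_effort(): joint torques, N m.
- bot.current_tool_pos(): TCP position.
- bot.current_eef_rot(): TCP orientation.
- bot.current_force(): force on the tool from outside, world axes, zero at the start.
- bot.current_wrist_torque(): the same for the moment, N m.
- bot.current_grip_width(): finger opening in m.
- bot.current_finger_force(): force on a finger pad.
Only numpy, scipy, OpenCV 4.12 (cv2) and the standard library are available. Lean on these libraries where they do the work, as an engineer would, in place of code of your own. Each camera call takes 0.05 s, during which the arm holds its last target. There are 200 camera calls.

## Working session

There is one attempt and no reset: what is moved stays moved. The work goes in short steps, each a Python script; the robot and the scene stay as the last script left them, time stands still between calls to the robot, and variables do not carry over. Pictures are saved under pics/ and viewed, at most 10 in all, crops included, and the job is handed in when it is done.

```bash
mkdir -p pics; ls; python3 - <<'E'
from cell import bot
import cv2,pickle
for n in("top","side"):
    im=bot.get_image(n); pickle.dump(im,open(n+".pkl","wb"))
    cv2.imwrite(f"pics/{n}0.png",im["pixels"][:,:,::-1])
    print(n,im["fov_y"],im["cx"],im["cy"],im["D"],im["extrinsics"])
print(bot.current_time(),bot.grip_point_offset)
E
```

```text
pics
top 57.75689393990155 279.22247820939816 206.10506038508518 [-0.01624752  0.          0.          0.          0.        ] [[-0.01159255 -0.99752701  0.06932152  0.46846116]
 [-0.99970081  0.0100687  -0.02229152  0.03198847]
 [ 0.02153842 -0.0695592  -0.99734528  0.9411719 ]
 [ 0.          0.          0.          1.        ]]
side 54.617275789441926 277.6655048535399 203.3195383859887 [0.0237392 0.        0.        0.        0.       ] [[-0.9222314  -0.28641847  0.2597185   0.26227828]
 [-0.38636559  0.65746988 -0.64688097  0.7185889 ]
 [ 0.01452157 -0.69692023 -0.71700162  0.86983962]
 [ 0.          0.          0.          1.        ]]
0.1 0.0187
```

View pics/top0.png

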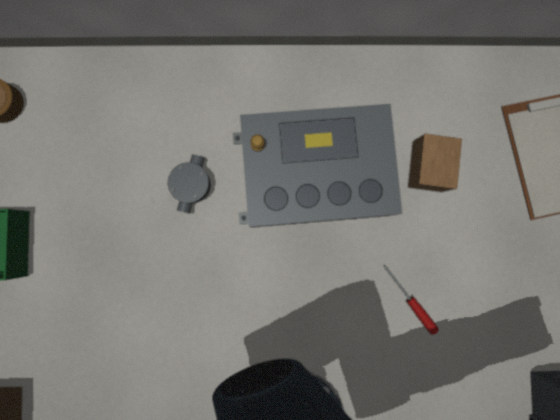

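View pics/side0.png

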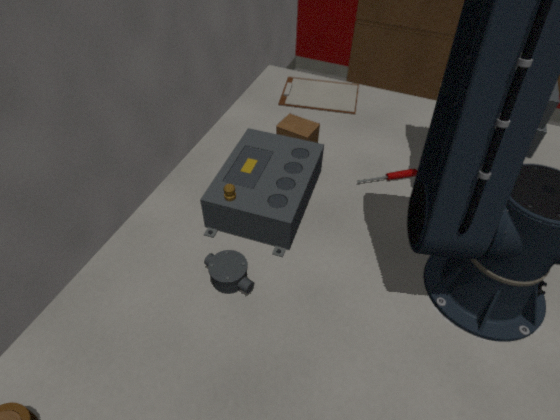

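The top view shows the four recesses at about (276,198), (308,196), (339,193) and (370,190). The yellow hatch patch is at (319,140), the gland at (258,142), and the screwdriver and carton are well clear. Next I'll locate the recesses precisely by dark-disc contours in both views.

```bash
cat > h.py <<'E'
import numpy as np,cv2
def K(im):
    f=im["pixels"].shape[0]/2/np.tan(np.radians(im["fov_y"])/2)
    return np.array([[f,0,im["cx"]],[0,f,im["cy"]],[0,0,1.]])
def on_plane(im,uv,z,T=None):
    T=im["extrinsics"] if T is None else T
    n=cv2.undistortPoints(np.float64(uv).reshape(-1,1,2),K(im),np.float64(im["D"])).reshape(-1,2)
    d=np.c_[n,np.ones(len(n))]@T[:3,:3].T; o=T[:3,3]
    return o+d*((z-o[2])/d[:,2])[:,None]
def discs(im,seeds,r):
    g=cv2.GaussianBlur(cv2.cvtColor(im["pixels"],cv2.COLOR_RGB2GRAY),(3,3),0); out=[]
    for u,v in seeds:
        x0,y0=u-r,v-r; p=g[y0:v+r+1,x0:u+r+1]
        t,m=cv2.threshold(p,0,255,cv2.THRESH_BINARY_INV+cv2.THRESH_OTSU)
        c=[cv2.convexHull(k) for k in cv2.findContours(m,cv2.RETR_EXTERNAL,cv2.CHAIN_APPROX_NONE)[0]]
        c=max(c,key=cv2.contourArea); e=cv2.fitEllipse(c); out.append((e[0][0]+x0,e[0][1]+y0,*e[1]))
    return np.array(out)
E
python3 - <<'E'
import pickle,numpy as np
from h import *
np.set_printoptions(precision=4,suppress=True)
for n,s,r in(("top",[(370,190),(339,193),(308,196),(276,198)],16),("side",[(300,153),(293,168),(286,184),(278,200)],12)):
    im=pickle.load(open(n+".pkl","rb")); e=discs(im,s,r); print(e)
    P=on_plane(im,e[:,:2],0.109); print(P,np.linalg.norm(np.diff(P[:,:2],axis=0),axis=1))
    d=im["range_z"]; kk=K(im); T=im["extrinsics"]
    for u,v in s+([(319,180)] if n=="top" else []):
        n_=cv2.undistortPoints(np.float64([[[u,v]]]),kk,np.float64(im["D"])).ravel()
        print((T@np.r_[np.r_[n_,1]*np.median(d[v-3:v+4,u-3:u+4]),1])[:3])
E
```

```text
[[370.3838 190.2216  24.7279  25.4204]
 [339.2155 192.7598  25.0888  25.5917]
 [307.4816 195.3272  25.5404  25.7302]
 [275.7579 197.8705  25.5196  25.87  ]]
[[ 0.5595 -0.1887  0.109 ]
 [ 0.5545 -0.1193  0.109 ]
 [ 0.5494 -0.0491  0.109 ]
 [ 0.5445  0.0208  0.109 ]] [0.0696 0.0704 0.07  ]
[ 0.5602 -0.1883  0.1072]
[ 0.5542 -0.1192  0.1065]
[ 0.5481 -0.0503  0.1074]
[0.5444 0.0202 0.1073]
[ 0.5831 -0.075   0.1096]
[[299.9848 152.5434  11.2731  18.611 ]
 [293.1461 167.2091  12.0604  19.5565]
 [285.4631 183.139   13.3859  19.9516]
 [277.2979 200.2394  14.6267  21.4197]]
[[ 0.5584 -0.1884  0.109 ]
 [ 0.5529 -0.1182  0.109 ]
 [ 0.5481 -0.0476  0.109 ]
 [ 0.5431  0.0221  0.109 ]] [0.0704 0.0708 0.0699]
[ 0.5589 -0.1903  0.1057]
[ 0.553  -0.1176  0.1065]
[ 0.5462 -0.047   0.1069]
[0.5428 0.0181 0.1062]
```

Both views agree within 2 mm. The spacing is 70 mm and the disc height is about 107 mm, as expected. Next I'll shut the fingers and feel each recess in turn with a guarded descent.

```bash
cat > probe.py <<'E'
from cell import bot
import numpy as np
R=np.diag([1.,-1,-1]); 
P=np.array([[.5590,-.1886],[.5537,-.1188],[.5488,-.0484],[.5438,.0214]])
def z(): return bot.current_tool_pos()[2]
def press(f,zmax=.092,feed=.02):
    hit=bot.move_linear([*np.array(bot.current_tool_pos())[:2],zmax],feed=feed,guard=f)
    bot.wait(.1); print("  hit",hit,"tcp",np.round(bot.current_tool_pos(),4),"F",np.round(bot.current_force(),1),"t",round(bot.current_time(),2),flush=True)
    return z()
E
python3 - <<'E'
from probe import *
print(np.round(bot.current_eef_rot(),2))
bot.grip(0.0)
bot.move_pose([*P[0],.17],R); print(bot.current_time(),bot.current_grip_width())
bot.move_linear([*P[0],.118],feed=.1)
press(8)
bot.move_linear([*P[0],.125],feed=.1)
E
```

```text
[[ 0.96  0.28 -0.  ]
 [ 0.28 -0.96  0.  ]
 [ 0.   -0.   -1.  ]]
2.7333 0.00016118646751291985
  hit False tcp [ 0.5592 -0.1889  0.0921] F [-0.8  0.2 -0.6] t 4.95
```

Nothing was felt down to z = 0.092, which contradicts the disc height of 107 mm. I'll look before going on.

```bash
python3 - <<'E'
from probe import *
import cv2
print(bot.current_tool_pos(),bot.current_force(),bot.current_grip_width(),bot.current_joints())
a=bot.get_image("side")["pixels"]; b=bot.get_image("wrist"); print(b["mount"])
import pickle; pickle.dump(b,open("w.pkl","wb"))
cv2.imwrite("pics/s1.png",cv2.resize(a[80:290,150:430],(800,600))[:,:,::-1]); cv2.imwrite("pics/w1.png",b["pixels"][:,:,::-1])
E
```

```text
[ 0.55909793 -0.18862615  0.12486475] [ 0.25565466  0.78318383 -0.10707506] -0.00012434376294946168 [-3.25388546e-01  4.24789039e-01  4.49585669e-02  1.19063799e+00
  7.20887253e-06  2.81622902e+00]
[[-1.49466557e-04 -9.48794855e-01 -3.15892864e-01  8.16463335e-02]
 [ 9.99999938e-01 -4.09415235e-05 -3.50186576e-04 -1.27851344e-04]
 [ 3.19322087e-04 -3.15892897e-01  9.48794802e-01 -1.65162949e-01]
 [ 0.00000000e+00  0.00000000e+00  0.00000000e+00  1.00000000e+00]]
```

View pics/s1.png

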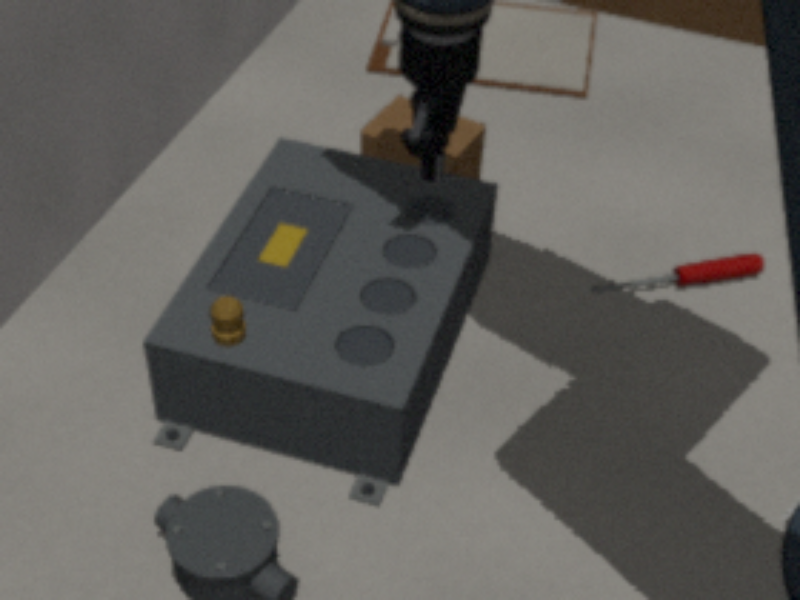

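View pics/w1.png

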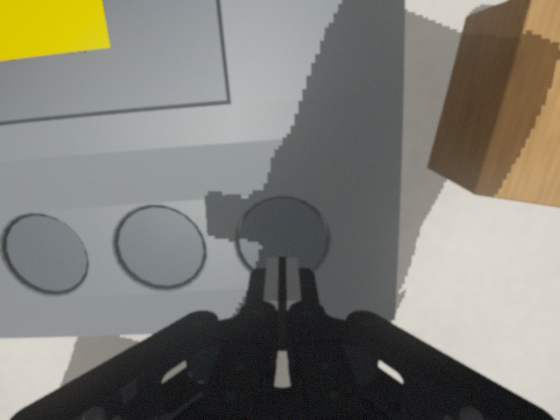

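The side view shows the shut fingertips (crop 432,180) still about 9 px above recess0 (430,208), with the scene undisturbed. In the wrist view the tips are at (282,258), over recess0 at (283,238). The tips seem to end higher than the TCP reading says, so I'll measure where they really end.

```bash
python3 - <<'E'
from probe import *
from h import *
import pickle
np.set_printoptions(precision=4,suppress=True)
b=pickle.load(open("w.pkl","rb")); M=b["mount"]; Mi=np.linalg.inv(M)
pr=lambda X:cv2.projectPoints(np.float64(X),cv2.Rodrigues(Mi[:3,:3])[0],Mi[:3,3],K(b),np.float64(b["D"]))[0].reshape(-1,2)
print("proj tcp, -10,-20,-30mm", pr([[0,0,0],[0,0,-.01],[0,0,-.02],[0,0,-.03]]))
T=np.eye(4);T[:3,:3]=bot.current_eef_rot();T[:3,3]=bot.current_tool_pos()
def p(u,v):
    d=b["range_z"][v,u]; n=cv2.undistortPoints(np.float64([[[u,v]]]),K(b),np.float64(b["D"])).ravel()
    X=M@np.r_[np.r_[n,1]*d,1]; return X[:3],(T@X)[:3]
for uv in[(270,262),(293,262),(270,275),(293,290),(282,240),(282,220),(160,245),(160,190)]: print(uv,*p(*uv))
s=bot.get_image("side")
# side ray of tip: height where ray passes x of TCP / y of TCP
o=s["extrinsics"][:3,3]; q=on_plane(s,[(301.,143.)],.12)[0]; d=(q-o)/(q-o)[2]
t=[o+d*((T[i,3]-o[i])/d[i]) for i in(0,1)]; print("side tip",t)
E
```

```text
proj tcp, -10,-20,-30mm [[282.213  253.228 ]
 [282.2267 262.2668]
 [282.2419 272.3378]
 [282.2589 283.6248]]
(270, 262) [ 0.0119 -0.0052 -0.0324] [ 0.5706 -0.1833  0.1567]
(293, 262) [ 0.0112  0.0046 -0.0311] [ 0.5699 -0.1931  0.1553]
(270, 275) [ 0.0112 -0.0049 -0.0421] [ 0.5699 -0.1836  0.1663]
(293, 290) [ 0.0115  0.0039 -0.0534] [ 0.5702 -0.1924  0.1777]
(282, 240) [ 0.0007 -0.0001  0.0153] [ 0.5593 -0.1884  0.109 ]
(282, 220) [ 0.0121 -0.0001  0.0167] [ 0.5707 -0.1884  0.1075]
(160, 245) [-0.0024 -0.0693  0.0149] [ 0.5562 -0.1192  0.1094]
(160, 190) [ 0.0304 -0.0651  0.0134] [ 0.589  -0.1234  0.1109]
side tip [array([ 0.5586, -0.1926,  0.1413]), array([ 0.5573, -0.1885,  0.1446])]
```

The pad tips end about 20–28 mm behind the reported TCP. Wrist depth and the side ray both say so, and it explains the lack of contact at 0.092. XY is right, so I'll feel deeper, guarded, and compare contact levels.

```bash
python3 - <<'E'
from probe import *
zs=[]
for i,p in enumerate(P):
    bot.move_linear([*p,.125],feed=.2)
    bot.move_linear([*p,.099],feed=.1); print(i)
    a=press(8,.068,.02); zs.append(a)
    bot.move_linear([*p,.125],feed=.12)
    if i and max(zs)-min(zs)>.005 or a<.072: break
print(np.round(zs,4),bot.current_time())
E
```

```text
0
  hit True tcp [ 0.5589 -0.1885  0.0775] F [-1.5  0.4  9.5] t 7.38
1
  hit True tcp [ 0.5535 -0.119   0.0855] F [-2.7 -0.2  7.5] t 9.76
[0.0775 0.0855] 10.2417
```

Recess 0 gave exactly 8 mm more than the rigid recess 1, so it is the live catch. I'll press it once more, firmly, to make sure it is home, then retreat and look.

```bash
python3 - <<'E'
from probe import *
from h import *
bot.move_linear([*P[0],.125],feed=.2)
bot.move_linear([*P[0],.085],feed=.1)
press(20,.070,.02)
bot.move_linear([*P[0],.19],feed=.15)
bot.move_j([-1.292,.213,-.034,1.323,0,1.571])
im=bot.get_image("top"); s=bot.get_image("side")
T=im["extrinsics"]
for u,v in[(300,125),(319,124),(345,123),(319,157),(370,190),(339,193)]:
    n=cv2.undistortPoints(np.float64([[[u,v]]]),K(im),np.float64(im["D"])).ravel()
    print((u,v),np.round((T@np.r_[np.r_[n,1]*np.median(im["range_z"][v-1:v+2,u-1:u+2]),1])[:3],4))
cv2.imwrite("pics/s2.png",np.vstack([cv2.resize(a,(640,290)) for a in(s["pixels"][100:227,150:430],im["pixels"][90:217,150:430])])[:,:,::-1])
print(bot.current_time(),bot.current_force())
E
```

```text
hit True tcp [ 0.5594 -0.1885  0.0775] F [-3.7  1.7 15. ] t 11.89
(300, 125) [ 0.6994 -0.0329  0.1357]
(319, 124) [ 0.7012 -0.0739  0.1363]
(345, 123) [ 0.703  -0.1303  0.1369]
(319, 157) [ 0.634  -0.0757  0.112 ]
(370, 190) [ 0.5611 -0.1905  0.0988]
(339, 193) [ 0.5542 -0.1193  0.1064]
14.7583 [ 0.97363424  0.72641345 -0.80400548]
```

View pics/s2.png

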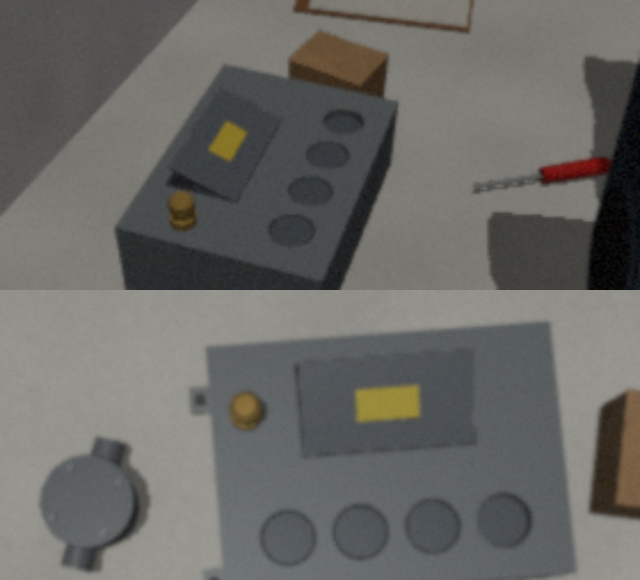

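The hatch stands ajar: the far part of the plate is at z ≈ 0.136, and recess 0's disc (crop 503,520) has sunk 8 mm. The gland, round box, carton and screwdriver are in place, and the arm is clear.

```bash
python3 -c "
from cell import bot
print(bot.close_job())"
```

```text
the job is handed in; nothing more can be done
None
```

I found the live catch at recess 0 and pushed it fully home (8 mm), which left the hatch ajar; the hand is clear, the loose items look undisturbed in the final pictures, and the job was handed in at about 15 s, with no verdict returned.

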